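# Fit out the vaccination session tray

## Robot

A 6-joint arm with a two-finger parallel gripper is mounted at the origin on a cart in front of the work surface, level with it; the furniture and walls round the work are solid. World frame = base frame: x ahead of the robot, y to its left, z up, the work surface at z = 0. Lengths are in m, angles in degrees, forces in N, time in s.
With the tool pointing down it reaches from about 0.4 to 0.825 m from the base axis. Payload 7 kg.
Tool frame: the origin (TCP) lies on the centre line of the jaws, within the pads' length; the fingertips stand 19 mm ahead of it and the grasp point (between the pads) is the TCP (r.tip_extent is the distance from the TCP to the fingertips, in m); z points along the fingers, y is the line along which they close (so a half turn about z gives the same grasp; the last joint's range is limited). The gripper opens to 88 mm and grips with 3 to 60 N. Pads are 19 mm wide; open, the fingers measure 130 mm over their backs; the gripper's body (78 mm by 193 mm) begins 47 mm behind the grasp point.
Start: joints at [-54.024, 20.546, 0.682, 0, -70.136, -16.507], TCP at [0.225, -0.636, 0.246] pointing down, gripper open.
Joint ranges: [-176.03, 176.03], [-82.01, 121.73], [-58.28, 71.71], [-173.87, 95.51], [-174.79, -0.11], [-173.66, 173.66]. Speed limits (degrees/s): [136.94, 136.94, 172.46, 180, 180, 180].

## Interface

Orientations are given as [roll, pitch, yaw] about the fixed x, y, z axes, in that order (R = Rz(yaw) Ry(pitch) Rx(roll)).
In Python, from plant import r gives the robot as it stands. The module is installed in compiled form; this text tells all that it offers.
- The arm moves only by the tool jog_arm, never from a script. Its argument "deltas" is a list that holds one entry, the list of rows, each a list of 5 numbers: the opening, from -1 (shut) to 1 (fully open), then the shift along the world's x, y, z in cm, then the turn about the world's z in rad. In form: [[[claw, dx, dy, dz, turn], ...]]. A call has 1 to 8 rows; each row shifts and turns the commanded pose from where the row before left it; what a row does not reach is not made up. A row lasts 1/8 s, in which the tool goes at most 62.5 mm and 10.7 degrees, less where a joint would pass 70% of its speed; a pose out of reach is approached as far as the arm can. A call with a gripper value outside its range is refused whole. The fingers move at their own pace and stop on an object; "force" is the grip in N (left out, the last holds). Time passes only in rows, so rows that do not move let the fingers close. It gives the time, the measured TCP pose, the force, the opening and the grip force at its end, in the units of the state.
- r.get_state(): the state, without advancing time (a new reading comes with each control period).
- r.capture(name): name is "scene" or "top" or "wrist"; returns the picture (480x640x3 uint8, blue, green, red); there is no depth.
- r.camera_info(name): a dict with "fx", "fy", "cx", "cy" (pixels), "view" (4x4, takes a point from world to camera coordinates). Camera axes: x right, y up, looking along -z (the intrinsics and any distortion apply to the point x, -y, -z); pixel columns grow to the right and rows downward; lengths in m; the calibration is good to about 2 mm. A picture is of the moment at which its call begins: read the wrist's pose just before it. camera_info takes no time and is no camera call; for the wrist camera it gives the pose at the moment of the call.
- r.close_job(): hands the job in; it is judged then, once.
The state is a dict: "time_s": time; "joints": joint angles; "qd": joint speeds; "joint_torque": joint torques, N m; "tcp_pos": TCP position; "eef_rot": TCP orientation; "contact_force": force on the tool from outside, world axes, zero at the start; "moment": the same for the moment, N m; "gripper_width": finger opening in m; "gripper_force": force on a finger pad.
Only numpy, scipy, OpenCV 4.12 (cv2) and the standard library are available. Lean on these libraries where they do the work, as an engineer would, in place of code of your own. Each camera call takes 0.05 s, during which the arm holds its last target. There are 200 camera calls.

## Task

Get the blue tray ready for the next vaccination session: stand both purple-capped vials in the two wells of the white rack, one in each, lay the wide plaster roll flat in the round pocket, and lay the thermometer, display up, centred along the two cradles of its rest. Leave the blue-capped vial, the thin plaster roll and the marker pen where they lie on the desk, and do not tip any vial over.

Things in the scene. Friction and masses are not known exactly. Their poses are not given: they have to be found in the camera images.
- purple_vial_a: Small upright glass vial with white label and PURPLE cap, 23 mm diameter, 49 mm tall, about 16 g. Origin at the centre of its underside, z up. Belongs in the vial rack (either well). Bare desk is at z = 0.
- purple_vial_b: A second vial, the same in every way, PURPLE cap, 23 mm diameter, 49 mm tall. Origin at the centre of its underside. Belongs in the other well of the vial rack.
- blue_vial: Look-alike vial with a BLUE cap, 23 mm diameter, 49 mm tall. Origin at the centre of its underside. Does not belong in the tray: stays put.
- wide_roll: The larger, wide roll of skin-coloured plaster lying flat: 52 mm diameter, 25 mm high (the thin one is 42 by 12 mm). Origin at the centre of its underside, z up. Belongs in the round pocket. Its core does not count as a hole for grasping; grip it across its outside.
- thin_roll: Look-alike thin roll of skin-coloured plaster lying flat, 42 mm diameter, 12 mm high. Origin at the centre of its underside. Stays put.
- thermometer: White digital thermometer with a small display, lying flat, display up: 139 mm long along its own y (thin metal tip at +y), 19 mm wide in x at the widest, 12 mm high. Origin at the middle of its length on its underside, z up; grip it across x near the origin. Its mass centre is within 10 mm of the origin.
- marker: Look-alike white marker pen with a blue end, lying flat, 138 mm long along its own y, 12 mm thick. Origin at the middle of its length on its underside. Stays put.
- vial_rack: White square insert of the blue tray, 86 x 86 x 20 mm, two round wells at x = 0, y = +21 and -21 mm in its own frame: 30 mm wide, 3 mm chamfer, 16 mm deep, floor 4 mm above the origin. Origin: centre of its underside, 4 mm above the desk. A seated vial stands 33 mm out. The rack is fixed, at the tray's +x side beside the grey insert (which one is at +y varies).
- roll_dock: Grey square insert, 86 x 86 x 20 mm, one central round pocket 66 mm wide, 3 mm chamfer, 8 mm deep, floor 12 mm above the origin. Origin: centre of its underside, 4 mm above the desk. A seated roll stands 17 mm out. Fixed; the inserts fill the fixed blue tray (158 mm in x, 186 in y, rim 22 mm above the desk), all with one yaw.
- thermometer_rest: White insert along the tray's -x side, 58 (x) x 174 (y) mm: thin base and two raised cradles at y = +45 and -45 mm, 16 mm thick; the thermometer lies along y over both, either end first, its middle free for fingers. Cradle floor 20 mm above the origin, 29 mm wide; lips slope outward to 31 mm above it. Origin: centre of its underside, 4 mm above the desk. Fixed.
Mind the look-alikes: they are no part of the job. What is shaped like the thermometer_rest but turquoise is not meant.

How it is judged:
By the outcome, as a careful person would: the job done as asked, in the order asked, and still so for the second after the job is handed in, with the robot touching nothing.
It also fails if it takes over 96 s, if anything falls off the work surface, if the arm or the gripper's body presses on something with over 40 N, if the wrist force passes 120 N, or if a joint passes its speed limit or range.

## Working session

There is one attempt and no reset: what is moved stays moved. The work goes in short steps, Python scripts to look and compute and a tool call to move; the robot and the scene stay as the last step left them, time stands still between calls to the robot, and variables do not carry over. Pictures are saved under pics/ and viewed, at most 14 in all, crops included, and the job is handed in when it is done.

Besides the shell and the picture viewer there is one more tool, called after ">>>" by a JSON object that holds its "fn" and its "kwargs", one argument or row to a line. jog_arm: Moves the arm, as the interface text tells. Its arguments: {"type":"object","properties":{"deltas":{"type":"array"},"force":{"type":"number"}},"required":["deltas"]}

```bash
mkdir -p pics; cat > h.py <<'E'
from plant import r
import numpy as np, cv2
def cap(n,f):
    im=r.capture(n); cv2.imwrite('pics/'+f+'.png',im); return im
def ray(n,u,v,z,info=None):
    c=info or r.camera_info(n); V=np.array(c['view']); R=V[:3,:3]; t=V[:3,3]
    K=np.array([[c['fx'],0,c['cx']],[0,c['fy'],c['cy']],[0,0,1]],float)
    d=np.array(c.get('dist',c.get('distortion',np.zeros(5))),float).ravel()
    p=cv2.undistortPoints(np.array([[[u,v]]],float),K,d)[0,0]
    o=-R.T@t; w=R.T@np.array([p[0],-p[1],-1.0])
    return o+w*(z-o[2])/w[2]
E
python3 - <<'E'
from h import *
cap('top','top1');cap('scene','scene1')
print(r.get_state()); 
for n in('top','scene','wrist'): print(r.camera_info(n))
E
```

```text
{'time_s': 0.1, 'joints': array([-5.40238159e+01,  2.05879441e+01,  6.38681203e-01, -1.89077920e-02,
       -7.01370462e+01, -1.65072852e+01]), 'qd': array([-0.05681407, -0.10545206,  0.15026811,  0.24792961,  0.01388102,
        0.00462796]), 'joint_torque': array([-2.34384905e-03, -5.84161627e+01,  2.93747878e+01,  7.01560646e+00,
        1.01032850e-02, -6.46753597e-05]), 'tcp_pos': array([ 0.22481748, -0.63601211,  0.24470317]), 'eef_rot': array([ 1.79912197e+02, -7.48323654e-03, -1.60537533e+02]), 'contact_force': array([-1.01220809, -0.03542045,  1.10312089]), 'moment': array([ 0.04886987,  0.0019928 , -0.00929287]), 'gripper_force': 0.0, 'gripper_width': 0.08782314222251106}
{'fx': 447.24939063921437, 'fy': 447.24939063921437, 'cx': 321.2846991970721, 'cy': 235.71015447062334, 'view': array([[-0.0054915 , -0.99993344,  0.01014713, -0.01817196],
       [ 0.98650185, -0.00375646,  0.163707  , -0.44873004],
       [-0.16365798,  0.01090916,  0.98645682, -0.99568034],
       [ 0.        ,  0.        ,  0.        ,  1.        ]])}
{'fx': 448.18600900139, 'fy': 448.18600900139, 'cx': 314.1901777334338, 'cy': 236.1113987949809, 'view': array([[-5.50237865e-01, -8.35007947e-01,  1.44989193e-04,
         2.47777465e-01],
       [ 4.04833429e-01, -2.66617661e-01,  8.74657028e-01,
        -2.21807837e-01],
       [-7.30306913e-01,  4.81328112e-01,  4.84742263e-01,
        -8.03697613e-01],
       [ 0.00000000e+00,  0.00000000e+00,  0.00000000e+00,
         1.00000000e+00]])}
{'fx': 381.3092688548384, 'fy': 381.3092688548384, 'cx': 322.38162572703163, 'cy': 243.32037048996915, 'view': array([[-0.33330021,  0.94281955,  0.00150826,  0.6737298 ],
       [-0.8975992 , -0.31682386, -0.30649359,  0.03866003],
       [-0.2884903 , -0.10350819,  0.95187153, -0.39184185],
       [ 0.        ,  0.        ,  0.        ,  1.        ]])}
```

View pics/top1.png

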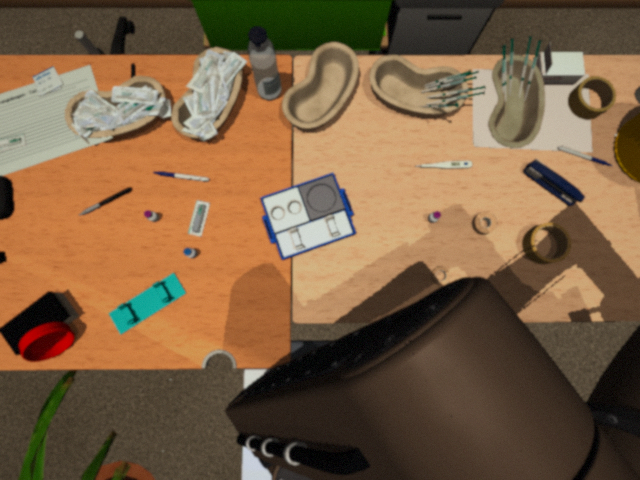

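View pics/scene1.png

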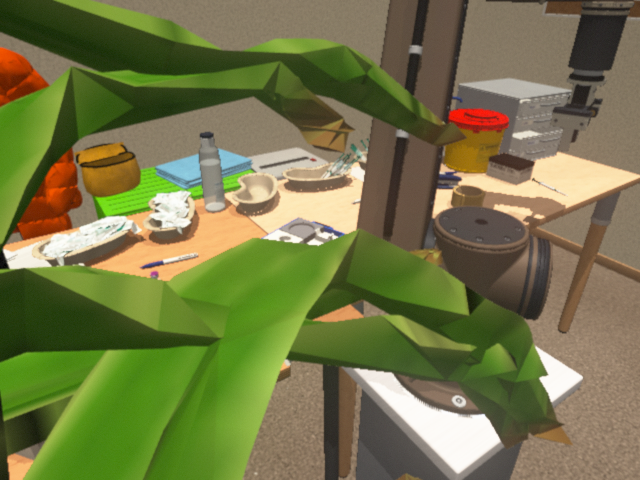

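The top view shows the tray at about (308,216). The purple vials are at (150,215) and (434,216), and the blue vial is at (190,252). Rolls are at about (484,222) and possibly (440,272). The thermometer-like item is at (445,165) and pens are at (181,176) and (583,155). The scene camera is blocked by leaves. I'll enlarge the top view.

```bash
python3 - <<'E'
from h import *
im=cv2.imread('pics/top1.png')
a=cv2.resize(im[140:290,400:600],None,fx=4,fy=4,interpolation=cv2.INTER_CUBIC)
b=cv2.resize(im[160:270,250:370],None,fx=5,fy=5,interpolation=cv2.INTER_CUBIC)
cv2.imwrite('pics/c1.png',a);cv2.imwrite('pics/c2.png',b)
for n,u,v,z in[('va',150,215,.045),('vb',434,216,.045),('bl',190,252,.045),('r1',484,222,.02),('r2',440,272,.02),('th',445,165,.01),('mk',181,176,.01),('tray',308,216,.024),('big',547,243,.04)]:print(n,ray('top',u,v,z).round(3))
E
```

```text
va [0.497 0.373 0.045]
vb [ 0.493 -0.281  0.045]
bl [0.411 0.278 0.045]
r1 [ 0.483 -0.406  0.02 ]
r2 [ 0.365 -0.296  0.02 ]
th [ 0.627 -0.324  0.01 ]
mk [0.601 0.318 0.01 ]
tray [0.498 0.011 0.024]
big [ 0.429 -0.541  0.04 ]
```

View pics/c1.png

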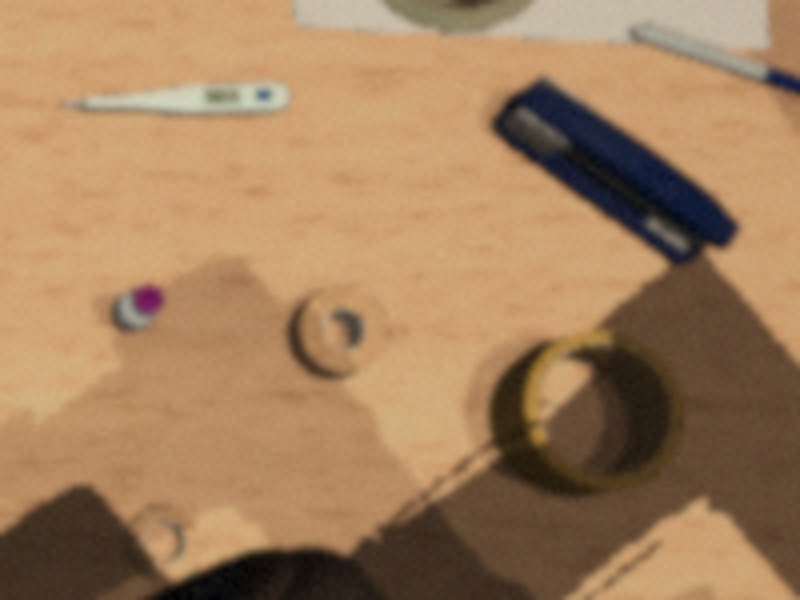

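View pics/c2.png

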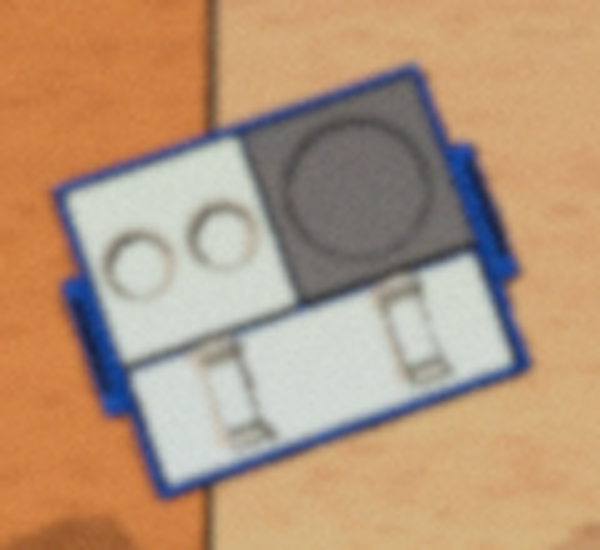

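Candidates by pixel:
- **Purple vials:** (150,215) and (434,216). The blue one at (190,252) is not wanted.
- **Wide roll:** (484,222), tall with a visible side. The thin roll is at (440,273), and the large amber ring at (547,243) is not part of the job.
- **Thermometer:** (445,165), with a display and a metal tip pointing left. The marker is at (181,176).
- **Rest:** the white rest sits in the tray, and the turquoise one at (148,303) is not meant.

Next is a fit of the tray pose.

```bash
cat >> h.py <<'E'
def fit(M,P):
    M=np.array(M,float);P=np.array(P)[:,:2];mc,pc=M.mean(0),P.mean(0)
    A=M-mc;B=P-pc;th=np.arctan2((A[:,0]*B[:,1]-A[:,1]*B[:,0]).sum(),(A*B).sum())
    R=np.array([[np.cos(th),-np.sin(th)],[np.sin(th),np.cos(th)]])
    t=pc-R@mc; return th,R,t,P-(M@R.T+t)
E
python3 - <<'E'
from h import *
f=lambda u,v,z:ray('top',250+u/5,160+v/5,z)
P=[f(57,190,.022),f(415,65,.022),f(527,368,.022),f(165,495,.022)]
th,R,t,e=fit([(.079,.093),(.079,-.093),(-.079,-.093),(-.079,.093)],P)
print(np.degrees(th),t,(e*1e3).round(1))
for n,u,v,z in[('w1',140,263,.024),('w2',222,236,.024),('pk',358,188,.024),('c1',238,395,.026),('c2',412,328,.026)]:
    p=f(u,v,z); print(n,p.round(4),(R.T@(p[:2]-t)).round(4))
g=lambda u,v,z:ray('top',400+u/4,140+v/4,z).round(4)
print('vb cap',g(149,299,.049),'base',g(128,316,.0),'roll top',g(341,329,.025),'th',g(62,104,.005),g(290,97,.01),g(175,99,.01))
s=r.get_state();V=np.array(r.camera_info('wrist')['view']);o=-V[:3,:3].T@V[:3,3]
print('cam off',o-s['tcp_pos'],'look',-V[2,:3])
E
```

```text
19.477927173442527 [0.49962952 0.01000929] [[-0.7 -2.8]
 [-1.5  1.9]
 [-0.3  3.5]
 [ 2.5 -2.6]]
w1 [0.5064 0.0813 0.024 ] [0.0302 0.065 ]
w2 [0.5193 0.0427 0.024 ] [0.0295 0.0243]
pk [ 0.5425 -0.0217  0.024 ] [ 0.0298 -0.0441]
c1 [0.4429 0.0348 0.026 ] [-0.0452  0.0423]
c2 [ 0.4744 -0.0466  0.026 ] [-0.0427 -0.0449]
vb cap [ 0.4946 -0.2878  0.049 ] base [ 0.4947 -0.2882  0.    ] roll top [ 0.4813 -0.4071  0.025 ] th [ 0.6262 -0.2525  0.005 ] [ 0.6287 -0.3911  0.01  ] [ 0.6276 -0.3206  0.01  ]
cam off [-0.07860456 -0.02750394  0.13911282] look [ 0.2884903   0.10350819 -0.95187153]
```

>>> {"fn": "jog_arm", "kwargs": {
  "deltas": [
    [[0.2, 3, 3.9, 0, 0.175], [0.2, 3, 3.9, 0, 0.175], [0.2, 3, 3.9, 0, 0.175], [0.2, 3, 3.9, 0, 0.175], [0.2, 3, 3.9, 0, 0.175], [0.2, 3, 3.9, 0, 0.175], [0.2, 3, 3.9, 0, 0.175], [0.2, 3, 3.9, 0, 0.175]]
  ],
  "force": 15
}}

```text
time_s: 1.1
tcp_pos: [0.4656, -0.3229, 0.2454]
eef_rot: [180.0, 0.0, -80.0]
contact_force: [-0.1, -0.2, -0.3]
gripper_width: 0.0523
gripper_force: 0.0
```

>>> {"fn": "jog_arm", "kwargs": {
  "deltas": [
    [[0.2, 2.5, 3.2, -2, 0.17], [0.2, 0, 0, -5, 0], [0.2, 0, 0, 0, 0], [0.2, 0, 0, 0, 0]]
  ]
}}

```text
time_s: 1.6
tcp_pos: [0.4904, -0.2931, 0.1769]
eef_rot: [-180.0, -0.1, -70.6]
contact_force: [-0.7, 0.5, 0.7]
gripper_width: 0.0525
gripper_force: 0.0
```

```bash
python3 - <<'E'
from h import *
cap('wrist','w1');cap('top','top2')
E
```

```text
(no output)
```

View pics/w1.png

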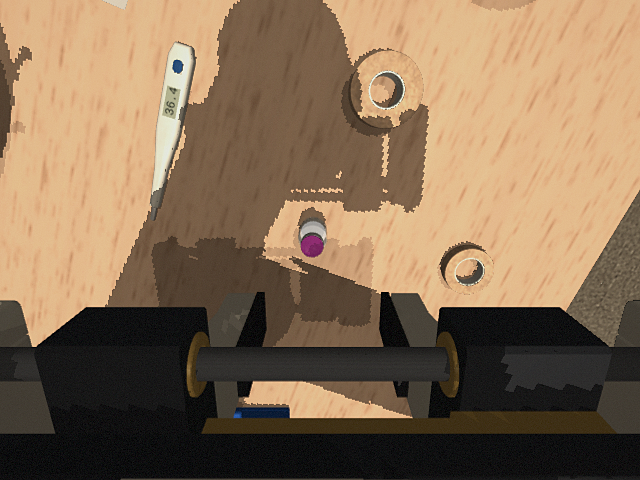

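The wrist view clearly shows these things:
- the purple vial cap at (312,246)
- the wide roll's top centre at (387,89)
- the thin roll at (467,270)
- the thermometer from its end at (181,43) to its tip at (153,217), display up ("36.4")

```bash
python3 - <<'E'
from h import *
f=lambda u,v,z:ray('wrist',u,v,z).round(4)
s=r.get_state();print(s['tcp_pos'],s['eef_rot'])
print('cap',f(312.5,244,.049),'base',f(312,222,.0))
print('roll',f(388,88,.025),'rollL',f(352,88,.025),'rollR',f(424,88,.025))
a,b=f(181,43,.006),f(153,217,.004);print('th',a,b,(a+b)/2,np.hypot(*(b-a)[:2]),np.degrees(np.arctan2(b[1]-a[1],b[0]-a[0])))
im=cv2.imread('pics/w1.png');h=cv2.cvtColor(im,cv2.COLOR_BGR2HSV)
m=cv2.inRange(h,(140,80,40),(170,255,255));ys,xs=np.nonzero(m[200:290,280:350]);print('purple',xs.min()+280,xs.max()+280,ys.min()+200,ys.max()+200,xs.mean()+280,ys.mean()+200)
print('tcp proj ground', [s['tcp_pos'][:2]])
E
```

```text
[ 0.49074761 -0.29326337  0.17761537] [-1.79876679e+02 -1.10732620e-01 -7.06147491e+01]
cap [ 0.497  -0.2874  0.049 ] base [ 0.4999 -0.2906  0.    ]
roll [ 0.4823 -0.4079  0.025 ] rollL [ 0.5064 -0.3994  0.025 ] rollR [ 0.4581 -0.4164  0.025 ]
th [ 0.6347 -0.3883  0.006 ] [ 0.6281 -0.2512  0.004 ] [ 0.6314  -0.31975  0.005  ] 0.13725877021159705 92.75609359831044
purple 301 322 235 256 311.51295336787564 245.65025906735752
tcp proj ground [array([ 0.49074761, -0.29326337])]
```

>>> {"fn": "jog_arm", "kwargs": {
  "deltas": [
    [[0.2, 0.5, 0.6, 0, 0], [0.2, 0, 0, -5, 0], [0.2, 0, 0, -5, 0], [0.2, 0, 0, -2.5, 0], [0.2, 0, 0, -1.1, 0], [0.2, 0, 0, 0, 0], [0.2, 0, 0, 0, 0]]
  ],
  "force": 12
}}

```text
time_s: 2.58
tcp_pos: [0.496, -0.2867, 0.041]
eef_rot: [-179.9, -0.1, -70.6]
contact_force: [0.0, -0.1, 0.1]
gripper_width: 0.0522
gripper_force: 0.0
```

>>> {"fn": "jog_arm", "kwargs": {
  "deltas": [
    [[-0.4, 0, 0, 0, 0], [-0.7, 0, 0, 0, 0], [-0.7, 0, 0, 0, 0], [-0.7, 0, 0, 0, 0], [-0.7, 0, 0, 0, 0], [-0.7, 0, 0, 0, 0]]
  ]
}}

```text
time_s: 3.32
tcp_pos: [0.495, -0.2864, 0.0397]
eef_rot: [-180.0, -0.0, -70.6]
contact_force: [0.1, 0.3, 3.2]
gripper_width: 0.0227
gripper_force: 12.0
```

>>> {"fn": "jog_arm", "kwargs": {
  "deltas": [
    [[-0.7, 0, 0, 2, 0], [-0.7, 0, 0, 5, 0], [-0.7, 0, 0, 5, 0], [-0.7, 0.2, 6, 2, 0], [-0.7, 0.2, 6, 0, 0], [-0.7, 0.2, 6, 0, 0], [-0.7, 0.2, 6, 0, 0], [-0.7, 0.2, 6, 0, 0]]
  ]
}}

```text
time_s: 4.32
tcp_pos: [0.5046, 0.0148, 0.1794]
eef_rot: [-180.0, 0.0, -70.6]
contact_force: [1.3, 0.2, -0.5]
gripper_width: 0.0225
gripper_force: 12.0
```

>>> {"fn": "jog_arm", "kwargs": {
  "deltas": [
    [[-0.7, 0.1, 5, 0, 0], [-0.7, 0, 1.7, 0, 0], [-0.7, 0, 0, 0, 0], [-0.7, 0, 0, 0, 0]]
  ]
}}

```text
time_s: 4.82
tcp_pos: [0.5057, 0.079, 0.1791]
eef_rot: [180.0, -0.0, -70.6]
contact_force: [-0.4, -0.5, 1.1]
gripper_width: 0.0226
gripper_force: 12.0
```

```bash
python3 - <<'E'
from h import *
s=r.get_state();cap('wrist','w2');print(s['tcp_pos'],s['eef_rot'],s['gripper_width'])
np.save('w2.npy',r.camera_info('wrist')['view'])
E
```

```text
[0.50565172 0.07903329 0.17908949] [ 1.79960389e+02 -4.34051917e-03 -7.06067926e+01] 0.022645032749165683
```

View pics/w2.png

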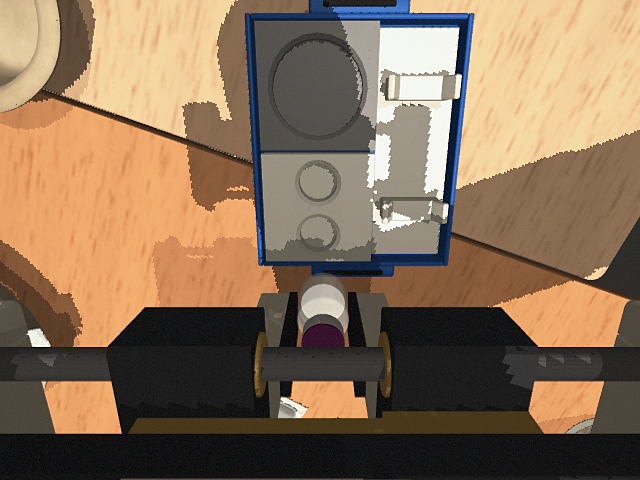

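The wrist view shows the wells at (320,181) and (319,232), the pocket at (318,86), and the cradles at (425,87) and (416,210). The held vial is upright.

```bash
python3 - <<'E'
from h import *
f=lambda u,v,z:ray('wrist',u,v,z)
P=[f(248,14,.022),f(473,14,.022),f(447,264,.022),f(262,264,.022)]
th,R,t,e=fit([(.079,-.093),(-.079,-.093),(-.079,.093),(.079,.093)],P)
print(np.degrees(th),t,(e*1e3).round(1))
for n,u,v,z in[('w1',319,232,.024),('w2',320,181,.024),('pk',318,86,.024),('c1',414,211,.026),('c2',422,87,.026)]:
    p=f(u,v,z); print(n,p.round(4),(R.T@(p[:2]-t)).round(4))
print('vial base', f(323,297,.139).round(4), f(323,285,.139).round(4))
E
```

```text
19.476179586827755 [0.50121354 0.01261461] [[-2.3  0.7]
 [ 1.5  2.4]
 [ 2.4 -0.7]
 [-1.5 -2.4]]
w1 [0.5077 0.0818 0.024 ] [0.0292 0.0631]
w2 [0.5205 0.043  0.024 ] [0.0283 0.0222]
pk [ 0.5442 -0.0206  0.024 ] [ 0.0294 -0.0457]
c1 [0.4433 0.0404 0.026 ] [-0.0453  0.0455]
c2 [ 0.4741 -0.0444  0.026 ] [-0.0446 -0.0447]
vial base [0.5044 0.0824 0.139 ] [0.5067 0.076  0.139 ]
```

```bash
python3 - <<'E'
import cv2
im=cv2.imread('pics/w2.png')
cv2.imwrite('pics/c3.png',cv2.resize(im[130:280,245:445],None,fx=4,fy=4,interpolation=cv2.INTER_CUBIC))
E
```

```text
(no output)
```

View pics/c3.png

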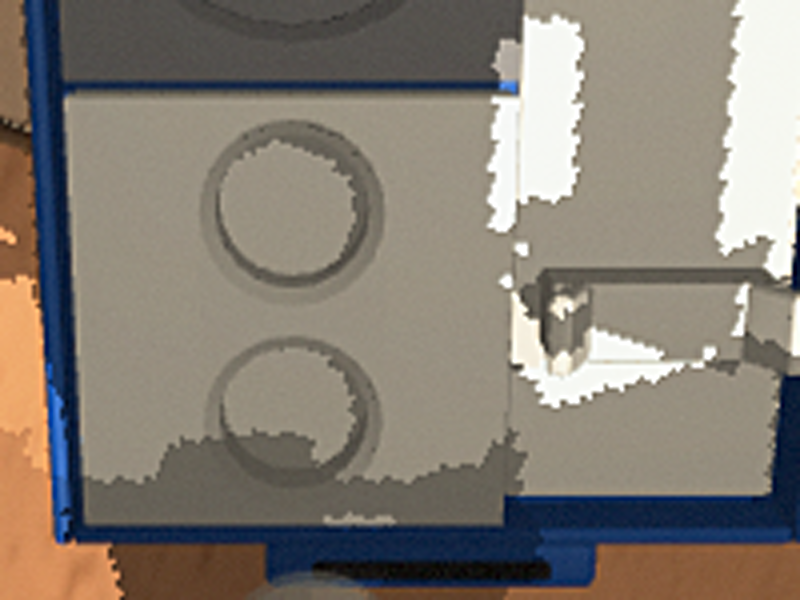

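>>> {"fn": "jog_arm", "kwargs": {
  "deltas": [
    [[-0.7, 0.15, 0.35, 0, 0], [-0.7, 0, 0, -5, 0], [-0.7, 0, 0, -4, 0], [-0.7, 0, 0, -2, 0], [-0.7, 0, 0, 0, 0], [-0.7, 0, 0, 0, 0]]
  ]
}}

```text
time_s: 5.62
tcp_pos: [0.5082, 0.0834, 0.0702]
eef_rot: [-179.9, -0.0, -70.6]
contact_force: [-0.2, -0.2, 0.4]
gripper_width: 0.0226
gripper_force: 12.0
```

```bash
python3 - <<'E'
from h import *
im=cap('wrist','w3');s=r.get_state();print(s['tcp_pos'])
cv2.imwrite('pics/c4.png',cv2.resize(im[60:360,160:560],(800,600)))
E
```

```text
[0.50826673 0.08354305 0.0704417 ]
```

View pics/c4.png

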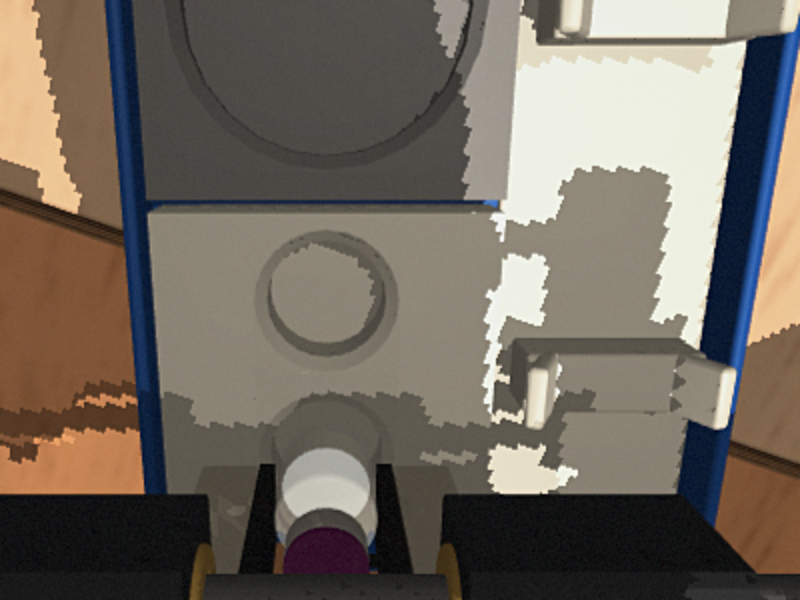

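The held vial lines up laterally with the +y well, both at column ~326 in the crop. Well 2 is at (324,210) in the full frame. Next I check the fore-aft offset.

```bash
python3 - <<'E'
from h import *
w2=ray('wrist',323.75,210.5,.024);d=np.array([-.3334,.9428]);print(w2.round(4),(w2[:2]+.042*d).round(4))
print('w1 top edge', (ray('wrist',323.5,60+394/2,.024)[:2]-d*-.018).round(4))
print('vial bottom near edge',(ray('wrist',323.5,60+448/2,.0305)[:2]+d*.0115).round(4), r.get_state()['tcp_pos'].round(4))
E
```

```text
[0.5215 0.0453 0.024 ] [0.5075 0.0849]
w1 top edge [0.5074 0.0855]
vial bottom near edge [0.5055 0.0909] [0.5083 0.0835 0.0704]
```

>>> {"fn": "jog_arm", "kwargs": {
  "deltas": [
    [[-0.7, -0.05, 0.1, 0, 0], [-0.7, 0, 0, -0.4, 0], [-0.7, 0, 0, -0.4, 0], [-0.7, 0, 0, -0.4, 0], [-0.7, 0, 0, 0, 0], [-0.7, 0, 0, 0, 0]]
  ]
}}

```text
time_s: 6.42
tcp_pos: [0.5069, 0.0844, 0.0572]
eef_rot: [180.0, -0.0, -70.6]
contact_force: [0.6, 0.1, -0.6]
gripper_width: 0.0229
gripper_force: 12.0
```

>>> {"fn": "jog_arm", "kwargs": {
  "deltas": [
    [[-0.7, 0, 0, -0.4, 0], [-0.7, 0, 0, -0.3, 0], [-0.7, 0, 0, -0.2, 0], [-0.7, 0, 0, 0, 0], [-0.7, 0, 0, 0, 0]]
  ]
}}

```text
time_s: 7.05
tcp_pos: [0.507, 0.0844, 0.0484]
eef_rot: [-180.0, 0.0, -70.6]
contact_force: [-0.5, -0.2, 0.4]
gripper_width: 0.0226
gripper_force: 12.0
```

>>> {"fn": "jog_arm", "kwargs": {
  "deltas": [
    [[-0.7, 0, 0, -0.1, 0], [-0.4, 0, 0, 0, 0], [-0.2, 0, 0, 0, 0], [-0.1, 0, 0, 0, 0], [-0.1, 0, 0, 0, 0], [-0.1, 0, 0, 1, 0], [-0.1, 0, 0, 4, 0], [-0.1, 0, 0, 5, 0]]
  ]
}}

```text
time_s: 8.05
tcp_pos: [0.5063, 0.084, 0.1483]
eef_rot: [179.9, -0.0, -70.6]
contact_force: [1.8, 0.6, -0.3]
gripper_width: 0.0395
gripper_force: 0.0
```

>>> {"fn": "jog_arm", "kwargs": {
  "deltas": [
    [[0.2, 0, 0, 3, 0], [0.2, -0.2, 6, 0, 0], [0.2, -0.2, 6, 0, 0], [0.2, -0.2, 6, 0, 0], [0.2, -0.2, 6, 0, 0], [0.2, -0.2, 4.5, 0, 0], [0.2, 0, 0, 0, 0], [0.2, 0, 0, 0, 0]]
  ]
}}

```text
time_s: 9.05
tcp_pos: [0.4966, 0.3692, 0.1775]
eef_rot: [180.0, -0.0, -70.5]
contact_force: [0.3, -0.5, 0.7]
gripper_width: 0.0523
gripper_force: 0.0
```

```bash
python3 - <<'E'
from h import *
cap('wrist','w5');s=r.get_state();print(s['tcp_pos'],s['eef_rot'])
E
```

```text
[0.49679324 0.36871185 0.17762926] [ 1.79990261e+02 -7.13214432e-03 -7.05874534e+01]
```

View pics/w5.png

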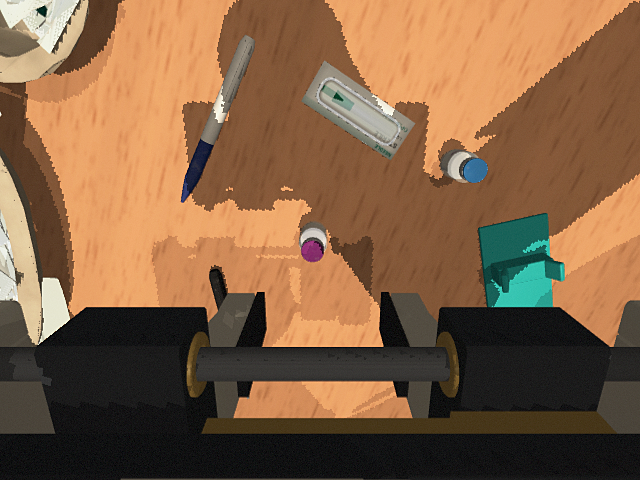

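The purple cap is at (312,250), with the blue vial at (474,168), the marker at (218,120) and a dark pen end at (215,272). I'll check the pen's clearance to the left finger.

```bash
python3 - <<'E'
from h import *
im=cv2.imread('pics/w5.png');h=cv2.cvtColor(im,cv2.COLOR_BGR2HSV)
m=cv2.inRange(h,(140,80,40),(170,255,255));ys,xs=np.nonzero(m[200:290,280:350]);u,v=(xs.min()+xs.max())/2+280,(ys.min()+ys.max())/2+200
print('purple',u,v,ray('wrist',u,v,.049),'pen',ray('wrist',215,268,.01),ray('top',131,189,.01))
E
```

```text
purple 311.5 250.5 [0.50170733 0.37975834 0.049     ] pen [0.57171147 0.43554804 0.01      ] [0.56858412 0.43582409 0.01      ]
```

```bash
python3 - <<'E'
from h import *
im=cv2.imread('pics/top1.png');h=cv2.cvtColor(im,cv2.COLOR_BGR2HSV)
m=cv2.inRange(h,(140,60,40),(172,255,255))
for x0 in(135,420):
    ys,xs=np.nonzero(m[200:230,x0:x0+30]);u,v=xs.mean()+x0,ys.mean()+200;print(u,v,len(xs),ray('top',u,v,.047))
print(ray('wrist',311.5,250.5,.049)[:2]-r.get_state()['tcp_pos'][:2])
E
```

```text
147.77777777777777 213.66666666666666 36 [0.49981957 0.37799918 0.047     ]
436.3939393939394 214.4848484848485 33 [ 0.49570128 -0.28644699  0.047     ]
[0.00491409 0.01104649]
```

>>> {"fn": "jog_arm", "kwargs": {
  "deltas": [
    [[0.2, 0.4, 1.0, 0, 0], [0.2, 0, 0, -5, 0], [0.2, 0, 0, -5, 0], [0.2, 0, 0, -2.5, 0], [0.2, 0, 0, -1.2, 0], [0.2, 0, 0, 0, 0], [0.2, 0, 0, 0, 0]]
  ]
}}

```text
time_s: 9.98
tcp_pos: [0.5017, 0.3801, 0.0418]
eef_rot: [-179.9, 0.1, -70.6]
contact_force: [0.9, 0.3, 0.3]
gripper_width: 0.0528
gripper_force: 0.0
```

>>> {"fn": "jog_arm", "kwargs": {
  "deltas": [
    [[-0.4, 0, 0, 0, 0], [-0.7, 0, 0, 0, 0], [-0.7, 0, 0, 0, 0], [-0.7, 0, 0, 0, 0], [-0.7, 0, 0, 0, 0], [-0.7, 0, 0, 0, 0]]
  ]
}}

```text
time_s: 10.72
tcp_pos: [0.501, 0.3795, 0.0405]
eef_rot: [-180.0, 0.0, -70.6]
contact_force: [-0.9, -0.7, 3.0]
gripper_width: 0.0224
gripper_force: 12.0
```

>>> {"fn": "jog_arm", "kwargs": {
  "deltas": [
    [[-0.7, 0, 0, 2, 0], [-0.7, 0, 0, 5, 0], [-0.7, 0, 0, 5, 0], [-0.7, 0.3, -6, 0, 0], [-0.7, 0.4, -6, 0, 0], [-0.7, 0.4, -6, 0, 0], [-0.7, 0.4, -6, 0, 0], [-0.7, 0.3, -6, 0, 0]]
  ]
}}

```text
time_s: 11.72
tcp_pos: [0.5187, 0.0776, 0.1604]
eef_rot: [-180.0, 0.0, -70.6]
contact_force: [2.4, -0.1, -1.0]
gripper_width: 0.0225
gripper_force: 12.0
```

>>> {"fn": "jog_arm", "kwargs": {
  "deltas": [
    [[-0.7, 0.2, -3.5, 0, 0], [-0.7, 0, 0, 0, 0], [-0.7, 0, 0, 0, 0]]
  ]
}}

```text
time_s: 12.1
tcp_pos: [0.521, 0.0444, 0.1603]
eef_rot: [-180.0, 0.0, -70.6]
contact_force: [0.1, 0.1, 0.3]
gripper_width: 0.0224
gripper_force: 12.0
```

>>> {"fn": "jog_arm", "kwargs": {
  "deltas": [
    [[-0.7, 0, 0, -4, 0], [-0.7, 0, 0, -4, 0], [-0.7, 0, 0, -1, 0], [-0.7, 0, 0, -0.4, 0], [-0.7, 0, 0, -0.4, 0], [-0.7, 0, 0, -0.4, 0], [-0.7, 0, 0, 0, 0]]
  ]
}}

```text
time_s: 12.98
tcp_pos: [0.5211, 0.0444, 0.0586]
eef_rot: [-180.0, 0.0, -70.6]
contact_force: [-0.3, -0.2, -0.0]
gripper_width: 0.0225
gripper_force: 12.0
```

>>> {"fn": "jog_arm", "kwargs": {
  "deltas": [
    [[-0.7, 0, 0, -0.4, 0], [-0.7, 0, 0, -0.3, 0], [-0.7, 0, 0, -0.2, 0], [-0.7, 0, 0, 0, 0], [-0.7, 0, 0, 0, 0]]
  ]
}}

```text
time_s: 13.6
tcp_pos: [0.521, 0.0444, 0.0493]
eef_rot: [-180.0, -0.0, -70.6]
contact_force: [0.4, 0.1, 0.0]
gripper_width: 0.0228
gripper_force: 12.0
```

>>> {"fn": "jog_arm", "kwargs": {
  "deltas": [
    [[-0.7, 0, 0, -0.1, 0], [-0.4, 0, 0, 0, 0], [-0.2, 0, 0, 0, 0], [-0.1, 0, 0, 0, 0], [-0.1, 0, 0, 0, 0], [-0.1, 0, 0, 1, 0], [-0.1, 0, 0, 4, 0], [-0.1, 0, 0, 5, 0]]
  ]
}}

```text
time_s: 14.6
tcp_pos: [0.5203, 0.0441, 0.1493]
eef_rot: [179.9, -0.0, -70.6]
contact_force: [1.3, 0.4, -0.8]
gripper_width: 0.0393
gripper_force: 0.0
```

>>> {"fn": "jog_arm", "kwargs": {
  "deltas": [
    [[0.64, -0.4, -5, 2, -0.1], [0.64, -0.5, -5.8, 0, -0.1], [0.64, -0.5, -5.8, 0, -0.1], [0.64, -0.5, -5.8, 0, -0.1], [0.64, -0.5, -5.8, 0, -0.1], [0.64, -0.5, -5.8, 0, -0.1], [0.64, -0.5, -5.8, 0, -0.1], [0.64, -0.5, -5.4, 0, -0.085]]
  ]
}}

```text
time_s: 15.6
tcp_pos: [0.4815, -0.4097, 0.1692]
eef_rot: [-180.0, -0.0, -115.7]
contact_force: [1.2, 0.6, 0.3]
gripper_width: 0.0718
gripper_force: 0.0
```

>>> {"fn": "jog_arm", "kwargs": {
  "deltas": [
    [[0.64, 0, 0, 0, 0], [0.64, 0, 0, 0, 0]]
  ]
}}

```text
time_s: 15.85
tcp_pos: [0.4815, -0.4077, 0.1685]
eef_rot: [180.0, 0.0, -115.6]
contact_force: [-0.8, 0.9, 0.0]
gripper_width: 0.0721
gripper_force: 0.0
```

```bash
python3 - <<'E'
from h import *
im=cap('wrist','w6');s=r.get_state();print(s['tcp_pos'],s['eef_rot'],s['gripper_width'])
E
```

```text
[ 0.48183456 -0.40710687  0.16864831] [-1.79998299e+02  8.11714618e-03 -1.15521720e+02] 0.07174124306957318
```

View pics/w6.png

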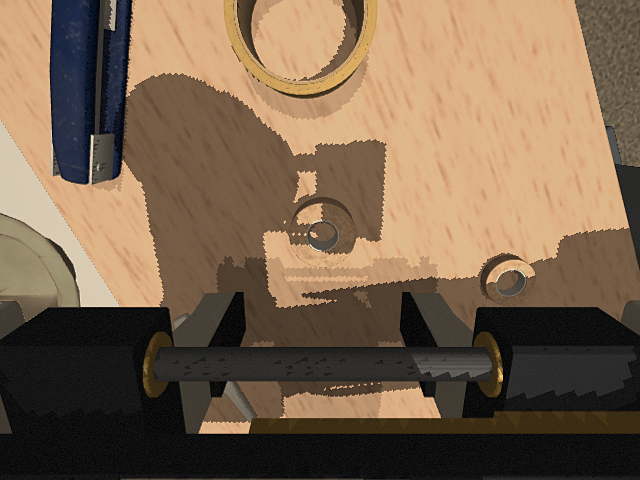

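The wide roll's core is centred at about (322,236) between the fingers, and the thin roll is at (509,280).

```bash
python3 - <<'E'
from h import *
print(ray('wrist',322,236,.025),r.get_state()['tcp_pos'])
E
```

```text
[ 0.48287122 -0.40523161  0.025     ] [ 0.48183456 -0.40710687  0.16864831]
```

>>> {"fn": "jog_arm", "kwargs": {
  "deltas": [
    [[0.64, 0.05, 0.1, -4, 0], [0.64, 0, 0, -5, 0], [0.64, 0, 0, -3, 0], [0.64, 0, 0, -1.8, 0], [0.64, 0, 0, 0, 0], [0.64, 0, 0, 0, 0]]
  ],
  "force": 15
}}

```text
time_s: 16.65
tcp_pos: [0.4835, -0.4068, 0.0318]
eef_rot: [-179.9, -0.0, -115.5]
contact_force: [0.4, 0.2, 0.1]
gripper_width: 0.0718
gripper_force: 0.0
```

>>> {"fn": "jog_arm", "kwargs": {
  "deltas": [
    [[0.2, 0, 0, 0, 0], [0, 0, 0, 0, 0], [0, 0, 0, 0, 0], [0, 0, 0, 0, 0], [0, 0, 0, 0, 0]]
  ]
}}

```text
time_s: 17.27
tcp_pos: [0.4826, -0.4068, 0.0309]
eef_rot: [-180.0, -0.0, -115.5]
contact_force: [-1.1, 1.8, 6.2]
gripper_width: 0.0506
gripper_force: 15.0
```

>>> {"fn": "jog_arm", "kwargs": {
  "deltas": [
    [[0, 0, 0, 2, 0], [0, 0, 0, 4, 0], [0, 0, 0, 5, 0], [0, 1, 6, 1, 0], [0, 1, 6, 0, 0], [0, 1, 6, 0, 0], [0, 1, 6, 0, 0], [0, 1, 6, 0, 0]]
  ]
}}

```text
time_s: 18.27
tcp_pos: [0.5324, -0.1047, 0.1503]
eef_rot: [-180.0, 0.0, -115.6]
contact_force: [0.5, -0.1, -0.1]
gripper_width: 0.0506
gripper_force: 15.0
```

>>> {"fn": "jog_arm", "kwargs": {
  "deltas": [
    [[0, 1, 6, 0, 0], [0, 0.1, 2.7, 0, 0], [0, 0, 0, 0, 0], [0, 0, 0, 0, 0]]
  ]
}}

```text
time_s: 18.77
tcp_pos: [0.5432, -0.0199, 0.1501]
eef_rot: [180.0, -0.0, -115.5]
contact_force: [-0.0, -0.3, -0.7]
gripper_width: 0.0512
gripper_force: 15.0
```

```bash
python3 - <<'E'
from h import *
im=cap('wrist','w7');s=r.get_state();print(s['tcp_pos'],s['eef_rot'],s['gripper_width'])
E
```

```text
[ 0.54319205 -0.02029406  0.15015789] [ 1.79981218e+02 -1.54560813e-02 -1.15587628e+02] 0.05069837623155508
```

View pics/w7.png

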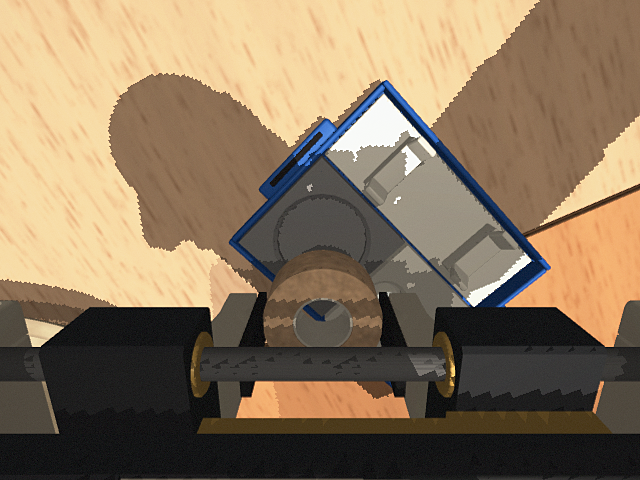

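The roll is held flat and sits laterally over the pocket, both at column ~322. The pocket's far edge is at row 195. Next is the fore-aft check.

```bash
python3 - <<'E'
from h import *
d=np.array([np.cos(np.radians(-115.6)),np.sin(np.radians(-115.6))])
for rad in(.033,.036):print((ray('wrist',322,195,.024)[:2]-d*rad).round(4))
print(np.linalg.norm(ray('wrist',273,236,.024)-ray('wrist',371,236,.024)))
E
```

```text
[ 0.5431 -0.0206]
[ 0.5444 -0.0179]
0.07118167720247336
```

Aligned to within about 2 mm, so I'll lower it.

>>> {"fn": "jog_arm", "kwargs": {
  "deltas": [
    [[0, 0.05, 0.1, -4, 0], [0, 0, 0, -3.5, 0], [0, 0, 0, -1, 0], [0, 0, 0, -0.7, 0], [0, 0, 0, -0.5, 0], [0, 0, 0, -0.3, 0], [0, 0, 0, 0, 0], [0, 0, 0, 0, 0]]
  ]
}}

```text
time_s: 19.82
tcp_pos: [0.5442, -0.0185, 0.0507]
eef_rot: [-180.0, 0.0, -115.5]
contact_force: [0.2, -0.1, -0.2]
gripper_width: 0.0507
gripper_force: 15.0
```

>>> {"fn": "jog_arm", "kwargs": {
  "deltas": [
    [[0, 0, 0, -0.2, 0], [0, 0, 0, -0.1, 0], [0, 0, 0, 0, 0], [0.15, 0, 0, 0, 0], [0.3, 0, 0, 0, 0], [0.4, 0, 0, 0, 0], [0.4, 0, 0, 0.5, 0], [0.4, 0, 0, 4, 0]]
  ]
}}

```text
time_s: 20.82
tcp_pos: [0.5422, -0.0191, 0.0908]
eef_rot: [179.8, -0.2, -115.6]
contact_force: [1.1, 0.1, 0.2]
gripper_width: 0.0612
gripper_force: 0.0
```

>>> {"fn": "jog_arm", "kwargs": {
  "deltas": [
    [[0.1, 0, 0, 6, 0], [0.1, 0, 0, 0, 0]]
  ]
}}

```text
time_s: 21.08
tcp_pos: [0.5469, -0.0181, 0.1577]
eef_rot: [-179.6, 0.3, -115.5]
contact_force: [0.8, 0.1, -0.2]
gripper_width: 0.0498
gripper_force: 0.0
```

>>> {"fn": "jog_arm", "kwargs": {
  "deltas": [
    [[0.1, 1.4, -5, 1, 0.08], [0.1, 1.4, -5, 0, 0.08], [0.1, 1.4, -5, 0, 0.08], [0.1, 1.4, -5, 0, 0.08], [0.1, 1.4, -5, 0, 0.08], [0.1, 1.4, -5, 0, 0.08], [0.1, 0, 0, 0, 0], [0.1, 0, 0, 0, 0]]
  ]
}}

```text
time_s: 22.08
tcp_pos: [0.6273, -0.3186, 0.1615]
eef_rot: [179.9, 0.0, -88.1]
contact_force: [-0.7, 0.2, -0.2]
gripper_width: 0.0485
gripper_force: 0.0
```

```bash
python3 - <<'E'
from h import *
im=cap('wrist','w8');s=r.get_state();print(s['tcp_pos'],s['eef_rot'],s['gripper_width'])
E
```

```text
[ 0.62752912 -0.31801173  0.16194393] [ 1.79957860e+02  2.55523954e-02 -8.80686162e+01] 0.0479246932963363
```

View pics/w8.png

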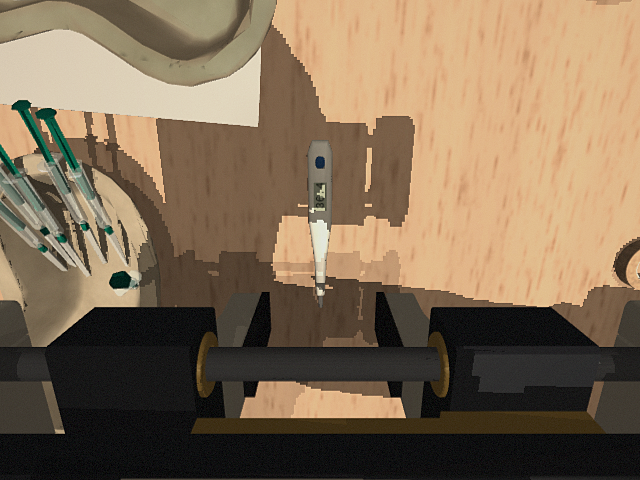

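The thermometer is aligned with the fingers, from its end at (320,141) to its tip at (320,305). A syringe dish is to the left: the green cap is at (122,281) and the dish rim at about (155,290). I'll check those positions for gripper-body clearance.

```bash
python3 - <<'E'
from h import *
f=lambda u,v,z:ray('wrist',u,v,z).round(4)
a,b=f(320,141,.006),f(320,305,.004);print('th',a,b,(a+b)/2,np.hypot(*(b-a)[:2]),np.degrees(np.arctan2(b[1]-a[1],b[0]-a[0])))
s=r.get_state();print(s['tcp_pos'])
for z in(.03,.05,.08,.1):print(z,f(122,281,z),f(155,290,z),'top',[ray('top',*p,z).round(3) for p in((470,105),(484,95),(440,115))])
im=cv2.imread('pics/top1.png');
cv2.imwrite('pics/c5.png',np.hstack([cv2.resize(im[40:190,360:520],None,fx=4,fy=4,interpolation=cv2.INTER_CUBIC)]))
E
```

```text
th [ 0.6315 -0.3863  0.006 ] [ 0.6272 -0.2493  0.004 ] [ 0.62935 -0.3178   0.005  ] 0.1370674651403461 91.79774450007059
[ 0.62752912 -0.31801173  0.16194393]
0.03 [ 0.7807 -0.278   0.03  ] [ 0.756  -0.2712  0.03  ] top [array([ 0.773, -0.387,  0.03 ]), array([ 0.8  , -0.423,  0.03 ]), array([ 0.747, -0.312,  0.03 ])]
0.05 [ 0.7696 -0.2871  0.05  ] [ 0.7468 -0.2808  0.05  ] top [array([ 0.764, -0.379,  0.05 ]), array([ 0.789, -0.415,  0.05 ]), array([ 0.738, -0.306,  0.05 ])]
0.08 [ 0.753  -0.3007  0.08  ] [ 0.7329 -0.2952  0.08  ] top [array([ 0.749, -0.368,  0.08 ]), array([ 0.774, -0.403,  0.08 ]), array([ 0.725, -0.297,  0.08 ])]
0.1 [ 0.7419 -0.3098  0.1   ] [ 0.7237 -0.3048  0.1   ] top [array([ 0.74 , -0.361,  0.1  ]), array([ 0.764, -0.395,  0.1  ]), array([ 0.715, -0.291,  0.1  ])]
```

View pics/c5.png

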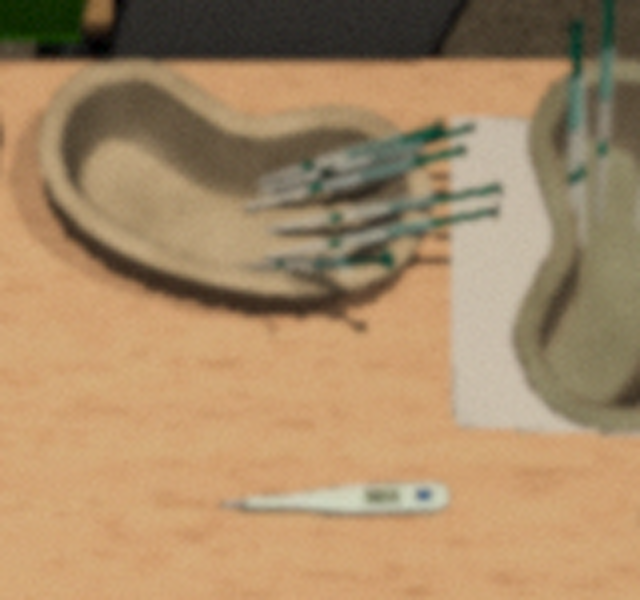

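>>> {"fn": "jog_arm", "kwargs": {
  "deltas": [
    [[0.1, 0.2, -0.1, -4, 0], [0.1, 0, 0, -5, 0], [0.1, 0, 0, -3, 0], [0.1, 0, 0, -1, 0], [0.1, 0, 0, -0.8, 0], [0.1, 0, 0, 0, 0], [0.1, 0, 0, 0, 0], [0.1, 0, 0, 0, 0]]
  ],
  "force": 15
}}

```text
time_s: 23.12
tcp_pos: [0.6304, -0.3198, 0.0254]
eef_rot: [-179.9, -0.0, -88.1]
contact_force: [0.6, -0.4, 0.6]
gripper_width: 0.0478
gripper_force: 0.0
```

>>> {"fn": "jog_arm", "kwargs": {
  "deltas": [
    [[-0.3, 0, 0, 0, 0], [-0.8, 0, 0, 0, 0], [-0.8, 0, 0, 0, 0], [-0.8, 0, 0, 0, 0], [-0.8, 0, 0, 0, 0], [-0.8, 0, 0, 0, 0], [-0.8, 0, 0, 0, 0]]
  ]
}}

```text
time_s: 24.0
tcp_pos: [0.6299, -0.3196, 0.0243]
eef_rot: [-180.0, 0.0, -88.1]
contact_force: [0.1, -0.9, -0.4]
gripper_width: 0.0167
gripper_force: 15.0
```

>>> {"fn": "jog_arm", "kwargs": {
  "deltas": [
    [[-0.8, 0, 0, 1, 0], [-0.8, 0, 0, 4, 0], [-0.8, 0, 0, 5, 0], [-0.8, 0, 0, 2, 0], [-0.8, -2.5, 4.5, 0, 0.05], [-0.8, -2.5, 4.5, 0, 0.05], [-0.8, -2.5, 4.5, 0, 0.05], [-0.8, -2.5, 4.5, 0, 0.05]]
  ]
}}

```text
time_s: 25.0
tcp_pos: [0.5293, -0.1384, 0.1452]
eef_rot: [-179.9, -0.0, -76.5]
contact_force: [0.5, 1.5, 0.9]
gripper_width: 0.0172
gripper_force: 15.0
```

>>> {"fn": "jog_arm", "kwargs": {
  "deltas": [
    [[-0.8, -2.5, 4.5, 0, 0.05], [-0.8, -2.5, 4.5, 0, 0.057], [-0.8, -2.1, 4.7, 0, 0], [-0.8, 0, 0, 0, 0], [-0.8, 0, 0, 0, 0], [-0.8, 0, 0, 0, 0]]
  ]
}}

```text
time_s: 25.75
tcp_pos: [0.4593, -0.0033, 0.1445]
eef_rot: [-180.0, -0.0, -70.5]
contact_force: [0.6, -0.2, -0.2]
gripper_width: 0.0169
gripper_force: 15.0
```

```bash
python3 - <<'E'
from h import *
s=r.get_state();im=cap('wrist','w9');t=cap('top','top9');print(s['tcp_pos'],s['eef_rot'],s['gripper_width'],s['moment'])
a=cv2.resize(im[60:360,120:520],(800,600))
cv2.imwrite('pics/c6.png',a)
E
```

```text
[ 0.45934761 -0.00332061  0.14449528] [-1.79984397e+02 -4.71689632e-03 -7.05329535e+01] 0.016948715890664667 [-0.05249823  0.11225381 -0.00146184]
```

>>> {"fn": "jog_arm", "kwargs": {
  "deltas": [
    [[-0.8, 0, 0.1, -4, 0], [-0.8, 0, 0, -3, 0], [-0.8, 0, 0, -0.8, 0], [-0.8, 0, 0, -0.5, 0], [-0.8, 0, 0, -0.4, 0], [-0.8, 0, 0, 0, 0], [-0.8, 0, 0, 0, 0]]
  ]
}}

```text
time_s: 26.72
tcp_pos: [0.4593, -0.0015, 0.0579]
eef_rot: [-179.9, 0.0, -70.5]
contact_force: [0.3, 0.4, -0.6]
gripper_width: 0.0171
gripper_force: 15.0
```

```bash
python3 - <<'E'
from h import *
s=r.get_state();im=cap('wrist','w10');print(s['tcp_pos'],s['gripper_width'],s['contact_force'],s['moment'])
cv2.imwrite('pics/c7.png',cv2.resize(im[20:380,80:560],(800,600)))
E
```

```text
[ 0.45927653 -0.00146194  0.05785025] 0.017073552754704163 [ 0.26733462  0.44825876 -0.59690352] [ 0.02549814  0.14211442 -0.0180855 ]
```

View pics/c7.png

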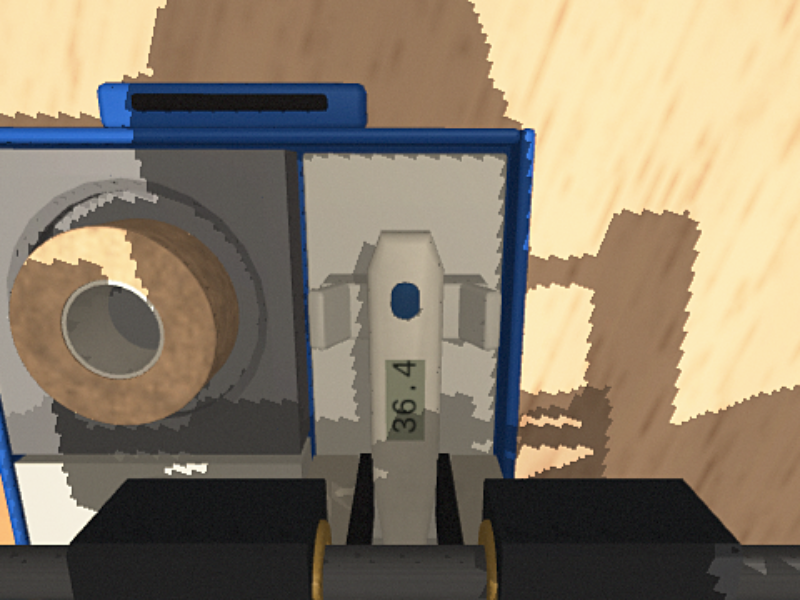

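The thermometer is centred laterally between the lips: both are at column ~405 in the crop, and the display is up. The roll lies in its pocket. Next is the lengthwise check.

```bash
python3 - <<'E'
from h import *
s=r.get_state();t=s['tcp_pos'][:2];d=np.array([np.cos(np.radians(-70.5)),np.sin(np.radians(-70.5))])
g=lambda u,v,z:(ray('wrist',80+u*.6,20+v*.6,z)[:2]-t)@d
print('end',g(405,231,.040),g(405,231,.044),'cradle',g(490,287,.035),g(490,348,.035),g(330,287,.035),g(330,348,.035))
E
```

```text
end 0.06848769077092173 0.06886309504459984 cradle 0.05395208594314404 0.037706603031902076 0.05391024443405419 0.037661284989219626
```

>>> {"fn": "jog_arm", "kwargs": {
  "deltas": [
    [[-0.8, 0.05, -0.15, 0, 0], [-0.8, 0, 0, -0.4, 0], [-0.8, 0, 0, -0.3, 0], [-0.8, 0, 0, -0.1, 0], [-0.8, 0, 0, 0, 0], [-0.8, 0, 0, 0, 0]]
  ]
}}

```text
time_s: 27.52
tcp_pos: [0.4594, -0.0031, 0.0493]
eef_rot: [180.0, -0.0, -70.5]
contact_force: [0.1, 0.7, 0.5]
gripper_width: 0.0171
gripper_force: 15.0
```

>>> {"fn": "jog_arm", "kwargs": {
  "deltas": [
    [[-0.8, 0, 0, -0.1, 0], [-0.8, 0, 0, 0, 0], [-0.5, 0, 0, 0, 0], [-0.4, 0, 0, 0, 0], [-0.3, 0, 0, 0, 0], [-0.3, 0, 0, 0, 0], [-0.3, 0, 0, 1, 0], [-0.3, 0, 0, 4, 0]]
  ]
}}

```text
time_s: 28.52
tcp_pos: [0.458, -0.0037, 0.0978]
eef_rot: [179.7, -0.0, -70.5]
contact_force: [0.2, -0.6, 0.1]
gripper_width: 0.0305
gripper_force: 0.0
```

>>> {"fn": "jog_arm", "kwargs": {
  "deltas": [
    [[-0.3, 0, 0, 5, 0], [-0.3, 0, 0, 5, 0], [-0.3, 0, 5, 0, 0], [-0.3, 0, 6, 0, 0], [-0.3, 0, 6, 0, 0], [-0.3, 0, 0, 0, 0], [-0.3, 0, 0, 0, 0], [-0.3, 0, 0, 0, 0]]
  ]
}}

```text
time_s: 29.52
tcp_pos: [0.4593, 0.1658, 0.1985]
eef_rot: [180.0, -0.0, -70.5]
contact_force: [0.5, 0.1, 0.1]
gripper_width: 0.0306
gripper_force: 0.0
```

```bash
python3 - <<'E'
from h import *
s=r.get_state();im=cap('wrist','w11');t=cap('top','top11');print(s['time_s'],s['tcp_pos'])
cv2.imwrite('pics/c8.png',np.vstack([im[0:300],np.hstack([cv2.resize(t[150:270,245:405],(400,300)),cv2.resize(t[150:330,80:224],(240,300))])]))
E
```

```text
29.525 [0.4593138  0.16584883 0.1985387 ]
```

All 14 views are used, so I'll verify the result numerically.

```bash
python3 - <<'E'
from h import *
im=cv2.imread('pics/w11.png');h=cv2.cvtColor(im,cv2.COLOR_BGR2HSV)
th=np.radians(19.48);R=np.array([[np.cos(th),-np.sin(th)],[np.sin(th),np.cos(th)]]);t=np.array([.5008,.0118])
for nm,lo,hi,z in(('purple',(140,80,40),(172,255,255),.057),('blue',(98,120,40),(125,255,255),.036)):
    n,_,st,c=cv2.connectedComponentsWithStats(cv2.inRange(h,lo,hi))
    for i in range(1,n):
        if st[i,4]>25:
            p=ray('wrist',*c[i],z);print(nm,c[i].round(1),st[i,2:].tolist(),p.round(4),'tray',(R.T@(p[:2]-t)).round(4))
tp=cv2.imread('pics/top11.png');h2=cv2.cvtColor(tp,cv2.COLOR_BGR2HSV)
n,_,st,c=cv2.connectedComponentsWithStats(cv2.inRange(h2,(140,60,40),(172,255,255)))
for i in range(1,n):
    if st[i,4]>8:p=ray('top',*c[i],.055);print('top purple',c[i].round(1),st[i,4],(R.T@(p[:2]-t)).round(4))
E
```

```text
purple [295.5  39.7] [26, 29, 568] [0.521  0.0457 0.057 ] tray [0.0303 0.0252]
purple [296.6 106.3] [24, 25, 475] [0.5073 0.0847 0.057 ] tray [0.0305 0.0666]
blue [343.3 104. ] [217, 158, 4513] [0.4766 0.0714 0.036 ] tray [-0.003   0.0643]
top purple [293.2 203.5] 33 [0.0297 0.0236]
top purple [275.9 209.1] 34 [0.0304 0.0652]
```

>>> {"fn": "jog_arm", "kwargs": {
  "deltas": [
    [[-0.3, 0, -5, 0, 0], [-0.3, 0, -5, 0, 0], [-0.3, 0, 0, 0, 0], [-0.3, 0, 0, 0, 0]]
  ]
}}

```text
time_s: 30.12
tcp_pos: [0.4596, 0.0663, 0.1986]
eef_rot: [-180.0, 0.0, -70.6]
contact_force: [-0.6, 0.1, 0.4]
gripper_width: 0.0303
gripper_force: 0.0
```

```bash
python3 - <<'E'
from h import *
im=cap('wrist','w12');h=cv2.cvtColor(im,cv2.COLOR_BGR2HSV)
th=np.radians(19.48);R=np.array([[np.cos(th),-np.sin(th)],[np.sin(th),np.cos(th)]]);t=np.array([.5008,.0118])
n,_,st,c=cv2.connectedComponentsWithStats(cv2.inRange(h,(98,90,40),(125,255,255)))
for i in range(1,n):
    if 15<st[i,4]<1500:
        p=ray('wrist',*c[i],.036);print(c[i].round(1),st[i,2:].tolist(),p.round(4),'tray',(R.T@(p[:2]-t)).round(4))
# roll: cardboard colour
n,_,st,c=cv2.connectedComponentsWithStats(cv2.inRange(h[:300,150:320],(5,60,60),(20,160,255)))
for i in range(1,n):
    if st[i,4]>400:print('roll?',(c[i]+[150,0]).round(1),st[i].tolist(),(R.T@(ray('wrist',*(c[i]+[150,0]),.041)[:2]-t)).round(4))
E
```

```text
[354.7  70.1] [9, 13, 99] [ 0.4772 -0.0519  0.036 ] tray [-0.0435 -0.0522]
[ 98.3 427.2] [10, 17, 99] [0.5997 0.3332 0.036 ] tray [0.2004 0.27  ]
roll? [176.3  67.7] [0, 0, 96, 155, 6829] [ 0.0839 -0.0531]
roll? [253.1  84. ] [65, 45, 76, 78, 3470] [ 0.0298 -0.0424]
roll? [204.  243.9] [0, 140, 170, 160, 12368] [0.0767 0.0786]
```

```bash
python3 -c "
from plant import r
print(r.close_job())"
```

```text
the job is handed in; nothing more can be done
None
```

The job is handed in at about 30 s: both purple vials are in the rack wells, then the wide roll is flat in its pocket, then the thermometer is centred display-up on its rest, with the gripper clear and the look-alikes untouched; with all 14 picture views used, I checked the final positions by measurement, not by eye.

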